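# Seat the shaker platform on its locating pins and lock it

### The arm

A 6-joint arm with a two-finger parallel gripper is mounted at the origin on a cart in front of the work surface, level with it; the furniture and walls round the work are solid. World frame = base frame: x ahead of the robot, y to its left, z up, the work surface at z = 0. Lengths are in m, angles in rad, forces in N, time in s.
With the tool pointing down it reaches from about 0.25 to 0.85 m from the base axis. Payload 12.5 kg.
Tool frame: the origin (TCP) lies on the centre line of the jaws, within the pads' length; the fingertips stand 19 mm ahead of it and the grasp point (between the pads) is the TCP; z points along the fingers, y is the direction in which the jaws open and shut (so a half turn about z gives the same grasp; the last joint's range is limited). The gripper opens to 93 mm and grips with 3 to 60 N. Pads are 15 mm wide; open, the fingers measure 128 mm over their backs; the gripper's body (75 mm by 188 mm) begins 65 mm behind the grasp point.
Start: joints at [1.129, 0.351, 1.652, -0, 1.139, -0.085], TCP at [0.192, 0.515, 0.238] pointing down, gripper open.
Joint ranges: [-2.75, 2.75], [-0.79, 2.1], [0.01, 2.65], [-1.57, 4.71], [0.07, 3.14], [-2.87, 2.87]. Speed limits (rad/s): [2.22, 2.22, 2.79, 3.14, 3.14, 3.14].

### API

Orientations are given as a rotation vector (axis times angle).
In Python, from rig import telemetry, viewer, robot gives the robot as it stands.
- The arm moves only by the shell command python3 -m creep 'ROWS' [OPENING]. ROWS is text: rows parted by semicolons, each of 6 numbers parted by spaces: the shift along the tool's x, y, z in cm, then the turn, a rotation vector about the tool's x, y, z in rad. In form: tx ty tz ax ay az; .... A call has 1 to 20 rows; each row is the pose to reach, as a shift and turn from the pose commanded when the call began, along the tool's axes at that moment; what a row does not reach only later rows make up. A row lasts 1/12 s, in which the tool goes at most 41.7 mm and 7.16 degrees, less where a joint would pass 70% of its speed; a pose out of reach is approached as far as the arm can. A call with a gripper value outside its range is refused whole. OPENING is the opening, from 0 (shut) to 1 (fully open), set as the call begins (- or left out, the last holds). The fingers move at their own pace and stop on an object; the grip force is fixed at half the most. Time passes only in rows, so rows that repeat a pose let the fingers close. It gives the time, the measured TCP pose, the force and the opening at its end, in the units of the state.
- telemetry.get_state(): the state, without advancing time (a new reading comes with each control period).
- viewer.get_image(name): name is "side" or "top" or "wrist"; returns a dict with "frame" (384x512x3 uint8, red, green, blue), "fx", "fy", "cx", "cy" (pixels), "T" (4x4, takes a point from camera to world coordinates); the wrist camera has in their place "mount" (4x4, takes a point from camera to tool coordinates, whose origin is the TCP and whose axes are the flange's). Camera axes: x right, y up, looking along -z (the intrinsics and any distortion apply to the point x, -y, -z); pixel columns grow to the right and rows downward; lengths in m; the calibration is good to about 2 mm. A picture is of the moment at which its call begins: read the wrist's pose just before it. There is no depth.
- robot.sign_off(): hands the job in, once; it reports no verdict.
Trained networks look in the newest picture that a camera, given by its name, has taken for a name from the list of things; names that differ only in an ending like _2 or _b are one class to them, and where a whole thing is asked for, a point or a joint stands for the part that bears it (a point fixed in the world has none). Each returns a list of dicts, best first, with "p" (0 to 1); they miss things now and then, are a little off and sometimes report something else, mostly with a low value. They report only what shows in the picture. A call takes as long as a camera call.
- viewer.trace(name, camera): "pixels" (384x512 bool, what is visible of it) and "point" ([column, row] in pixels, amid what is visible of it).
- viewer.pinpoint(name, camera): "point" ([column, row] in pixels: a listed point, or the origin of a listed thing).
The state is a dict: "clock": time; "qpos": joint angles; "joint_velocities": joint speeds; "tau": joint torques, N m; "ee_pos": TCP position; "eef_rot": TCP orientation; "ft_force": force on the tool from outside, world axes, zero at the start; "torque": the same for the moment, N m; "grip_width": opening from 0.0 (shut) to 1.0 (fully open).
Only numpy, scipy, OpenCV 4.12 (cv2) and the standard library are available. Lean on these libraries where they do the work, as an engineer would, in place of code of your own. Each camera call takes 0.05 s, during which the arm holds its last target. There are 200 camera calls.

### The job

The platform of the orbital shaker was laid on crooked: its front rides on the two locating pins instead of sitting over them. With the fingers, nudge it across until both holes drop over the pins and it lies flat on the drive carriage, then push the lock lever fully across so that its arm lies over the platform's edge. Only push, never lift or tip the platform, and leave the other things on the bench where they stand.

Things in the scene. Friction and masses are not known exactly. Their poses are not given: they have to be found in the camera images.
- shaker: Orbital shaker, fixed: white housing 140 (x) x 170 (y) x 53 mm tall, dials on its front (-x) face that reach x = -83 mm, 38 mm up. Origin: centre of its underside, on the bench; z up, +y its left. On top a dark drive carriage 110 x 150 mm, flat top 66 mm above the bench; only the two pins rise from it. The lock lever's post stands beside it at the left.
- platform: Loose aluminium platform 150 (x) x 200 (y) x 6 mm, about 0.45 kg, rubber mat on top, a fixed bar 23 mm high along the back (+x). Origin: centre of its underside, z up. Fully home, the origin is 66 mm straight above the shaker's, axes parallel. Starts up to 26 mm too far front, 34 mm too far right, 0.1 rad turned, front raised on the pin tips (tilt 0.07 rad), back on the carriage; slides when pushed.
- round_hole (a point): Centre of the platform's round hole (front left), at the plate's underside: 10.5 mm wide, at platform x = -45, y = +60 mm (30 mm behind the front edge)
- slot_hole (a point): Centre of the platform's slotted hole (front right), at the plate's underside: 10.5 (x) by 14.5 (y) mm, at platform x = -45, y = -60 mm
- pin_left (a point): Top of the left locating pin, for the round hole; bullet-nosed steel, 8 mm thick, 7 mm tall (3 mm straight, then a cone to 3 mm), at shaker x = -45, y = +60 mm, top 73 mm above the bench
- pin_right (a point): Top of the right locating pin, for the slotted hole; same shape, at shaker x = -45, y = -60 mm
- lock_lever (a joint): Angle (rad) of the lock lever about its upright post: 0 parked, arm pointing to the shaker's front (-x); negative: swung outward; grows counterclockwise from above; 1.57 locked, arm pointing right (-y) over the platform. Stops at -0.7 and 1.6. Stays where left; about 1.2 N at the stud moves it. A platform that is not down on the pins blocks it.
- lever_pivot (a point): Axis of the lock lever at its arm's underside, 73.5 mm above the bench (1.5 mm over the seated platform), at shaker x = -30, y = +112 mm. Steel arm 5 mm thick, 14 mm wide, 43 mm long from here, on an 11 mm post; the post's bracket reaches shaker y = +124 mm, 50 mm up
- lever_stud (a point): Middle of the lever's black upright finger stud, 15 mm thick (10 mm at its foot), reaching from 78.5 to 104.5 mm above the bench, 34 mm from the pivot along the arm
- flask_t25_a: Small culture flask, 50 x 102 x 32 mm, lying on the bench left in front; leave alone. Origin at the centre of its underside
- well_plate: Clear six-well plate with lid, 85 x 127 x 20 mm, on the bench at the right; leave alone. Origin at the centre of its underside
- bottle_medium: Bottle with orange cap, 68 mm thick, 152 mm tall, standing right of the shaker; leave alone. Origin at the centre of its underside

How it is judged:
On the way:
1. the platform lies flat on the carriage with both holes over the pins (z of platform in the frame of shaker below 0.068 m and angle between platform's own z axis and vertical below 0.025 rad and horizontal distance between round_hole and pin_left below 0.004 m and horizontal distance between slot_hole and pin_right below 0.006 m), for 0.2 s.
At the end, for the whole second after the job is handed in: The platform lies flat on the carriage (within 2 mm and 0.025 rad) with both holes over their pins (round one within 4 mm, slot within 6 mm), at rest, and the lock lever is swung over it (1.3 rad or more) (all of step 1 and value of joint lock_lever above 1.3 rad and linear speed of platform below 0.01 m/s); the robot touches nothing.
It fails at once if the platform is lifted (more than 10 mm above where it lay) (z of platform in the frame of shaker above 0.082 m).
It fails at once if the platform is tipped by more than 0.2 rad (angle between platform's own z axis and vertical above 0.2 rad).
It fails at once if another thing on the bench is moved by more than 20 mm (distance of any of flask_t25_a, well_plate, bottle_medium from where it was at the start of the episode above 0.02 m).
It also fails if it takes over 72 s, if anything falls off the work surface, if the arm or the gripper's body presses on something with over 40 N, if the wrist force passes 120 N, or if a joint passes its speed limit or range.

## Working session

There is one attempt and no reset: what is moved stays moved. The work goes in short steps, Python scripts to look and compute and a shell command to move; the robot and the scene stay as the last step left them, time stands still between calls to the robot, and variables do not carry over. Pictures are saved under pics/ and viewed, about 8 in all and at most 12, crops included, and the job is handed in when it is done.

```bash
ls; mkdir -p pics; cat > h.py <<'E'
import numpy as np,cv2
from rig import telemetry,viewer,robot
from scipy.spatial.transform import Rotation as R
def cam(name):
    s=telemetry.get_state(); im=viewer.get_image(name)
    if name=='wrist':
        T=np.eye(4);T[:3,:3]=R.from_rotvec(s['eef_rot']).as_matrix();T[:3,3]=s['ee_pos'];T=T@im['mount']
    else: T=im['T']
    im['T']=T; return im
def ray(im,p):
    d=np.array([(p[0]-im['cx'])/im['fx'],-(p[1]-im['cy'])/im['fy'],-1]);return im['T'][:3,3],im['T'][:3,:3]@d
def atz(im,p,z):
    o,d=ray(im,p);return (o+d*(z-o[2])/d[2])
def proj(im,P):
    q=np.linalg.inv(im['T'])@np.append(P,1);return np.array([im['cx']+im['fx']*q[0]/-q[2],im['cy']-im['fy']*q[1]/-q[2]])
def save(im,n): cv2.imwrite('pics/'+n,im['frame'][:,:,::-1])
E
cat > a.py <<'E'
from h import *
np.set_printoptions(precision=4,suppress=True)
s=telemetry.get_state();print({k:np.round(v,3) for k,v in s.items()})
Z=dict(shaker=0,platform=.069,round_hole=.072,slot_hole=.072,pin_left=.073,pin_right=.073,lever_pivot=.0735,lever_stud=.0915,flask_t25_a=0,well_plate=0,bottle_medium=0)
out=[]
for c in ('top','side'):
    im=cam(c);print(c,{k:im[k] for k in im if k not in('frame',)});out.append(im['frame'])
    for n,z in Z.items():
        for r in viewer.pinpoint(n,c)[:2]: print(c,n,round(r['p'],2),np.round(r['point'],1),atz(im,r['point'],z))
    save(im,c+'0.png')
E
python3 a.py
```

```text
pics
{'clock': np.float64(0.0), 'qpos': array([ 1.129,  0.351,  1.652,  0.   ,  1.139, -0.085]), 'joint_velocities': array([-0.   , -0.001,  0.001,  0.   ,  0.001, -0.001]), 'tau': array([  0.   , -49.732, -28.526,   0.07 ,   0.026,  -0.   ]), 'ee_pos': array([0.192, 0.515, 0.237]), 'eef_rot': array([-0.557, -3.091,  0.002]), 'ft_force': array([ 0.108, -0.301,  0.688]), 'torque': array([-0.021,  0.021,  0.035]), 'grip_width': np.float64(0.997)}
top {'fx': 363.5184172205911, 'fy': 363.5184172205911, 'cx': 253.22074385619666, 'cy': 190.45785374097414, 'T': array([[-0.0262,  0.9924, -0.1199,  0.3349],
       [-0.9995, -0.0278, -0.0118,  0.0243],
       [-0.015 ,  0.1195,  0.9927,  1.1083],
       [ 0.    ,  0.    ,  0.    ,  1.    ]])}
top platform 0.94 [256.7 165.8] [0.5322 0.0246 0.069 ]
top round_hole 0.76 [234.8 169.6] [0.5223 0.0883 0.072 ]
top slot_hole 0.85 [272.2 180.7] [ 0.4868 -0.0188  0.072 ]
top pin_left 0.64 [226.1 159.2] [0.5534 0.1129 0.073 ]
top lever_pivot 0.64 [209.  156.4] [0.5631 0.1624 0.0735]
top lever_pivot 0.49 [226.9 160.6] [0.5491 0.1106 0.0735]
top lever_stud 
[... 637 characters left out ...]
latform 0.65 [267.7 191. ] [0.5418 0.0147 0.069 ]
side round_hole 0.17 [263.5 194.1] [ 0.5198 -0.0143  0.072 ]
side slot_hole 0.6 [255.9 195.1] [ 0.492  -0.0182  0.072 ]
side pin_left 0.64 [263.6 176.6] [0.5541 0.1352 0.073 ]
side pin_left 0.52 [260.4 168.9] [0.5588 0.2128 0.073 ]
side pin_right 0.77 [260.2 193.8] [ 0.5085 -0.0122  0.073 ]
side lever_pivot 0.81 [263.9 174. ] [0.5606 0.1588 0.0735]
side lever_stud 0.52 [259.6 170.7] [0.5414 0.1509 0.0915]
side flask_t25_a 0.59 [201.1 175. ] [0.3373 0.358  0.    ]
side well_plate 0.71 [261.  268.2] [ 0.4394 -0.3475  0.    ]
side well_plate 0.58 [253.3 195.8] [0.5139 0.1252 0.    ]
side bottle_medium 0.72 [312.5 252.9] [ 0.6107 -0.2958  0.    ]
```

```bash
python3 - <<'E'
import cv2
a=cv2.imread('pics/top0.png')[95:275,130:430];b=cv2.imread('pics/side0.png')[90:290,180:380]
cv2.imwrite('pics/v1.png',cv2.resize(a,None,fx=2.66,fy=2.66,interpolation=cv2.INTER_CUBIC))
cv2.imwrite('pics/v2.png',cv2.resize(b,None,fx=3,fy=3,interpolation=cv2.INTER_CUBIC))
E
```

```text
(no output)
```

View pics/v1.png

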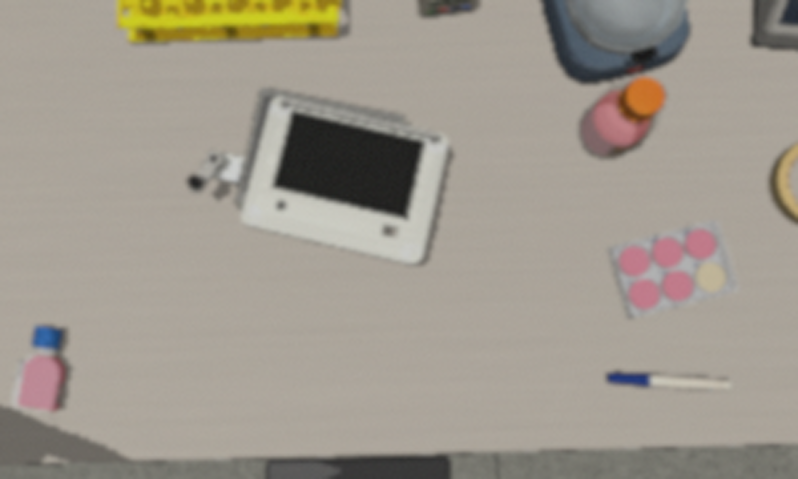

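View pics/v2.png

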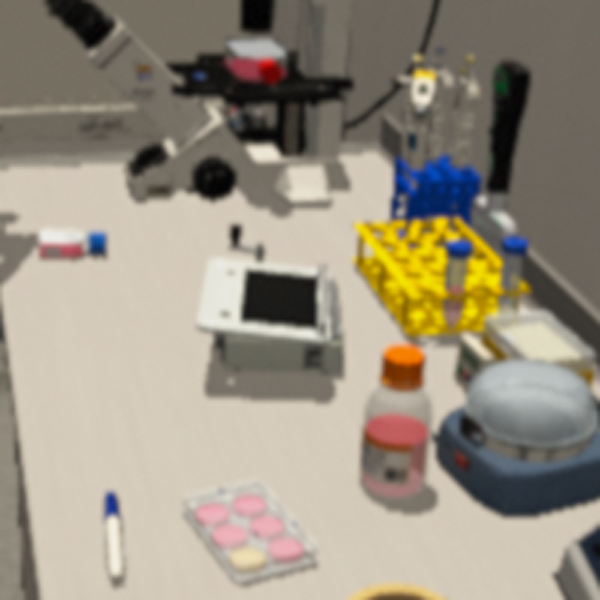

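```bash
cat >> h.py <<'E'
def shift(target,yaw=None):
    "cm shift in tool axes to world target; yaw=angle of tool x in world, gives turn about tool z"
    s=telemetry.get_state();M=R.from_rotvec(s['eef_rot']).as_matrix()
    a=np.arctan2(M[1,0],M[0,0]);print('pos',np.round(s['ee_pos'],4),'toolx yaw',round(a,3),'F',np.round(s['ft_force'],1),'t',s['clock'])
    print('shift cm',np.round(M.T@(np.array(target)-s['ee_pos'])*100,2),'turn z',None if yaw is None else round((a-yaw+np.pi)%(2*np.pi)-np.pi,3))
E
python3 - <<'E'
from h import *
im=viewer.get_image('wrist');print(np.round(im['mount'],3),im['fx'],[k for k in im])
shift([.47,.07,.36],np.pi-.25)
E
```

```text
[[-0.001  0.96   0.281  0.078]
 [ 1.     0.001  0.    -0.   ]
 [ 0.     0.281 -0.96  -0.148]
 [ 0.     0.     0.     1.   ]] 280.6354075024949 ['frame', 'fx', 'fy', 'cx', 'cy', 'mount']
pos [0.1921 0.5154 0.2376] toolx yaw 2.785 F [ 0.4 -0.7 -1. ] t 1.25
shift cm [-41.6  -32.02 -12.24] turn z -0.107
```

```bash
python3 -m creep '-3 -2 -3 0 0 -.01; -6 -4.5 -6 0 0 -.03;-9.5 -7 -9 0 0 -.04;-13 -10 -12 0 0 -.06;-16 -12 -12 0 0 -.08;-19 -14.5 -12 0 0 -.1;-22 -17 -12 0 0 -.107;-25 -19 -12 0 0 -.107;-28 -21.5 -12 0 0 -.107;-31 -24 -12 0 0 -.107;-34 -26 -12 0 0 -.107;-37 -28.5 -12 0 0 -.107;-40 -31 -12 0 0 -.107;-41.6 -32 -12.2 0 0 -.107;-41.6 -32 -12.2 0 0 -.107;-41.6 -32 -12.2 0 0 -.107'
cat > look.py <<'E'
import sys
from h import *
np.set_printoptions(precision=4,suppress=True)
Z=dict(shaker=0,platform=.069,round_hole=.075,slot_hole=.075,pin_left=.073,pin_right=.073,lever_pivot=.0785,lever_stud=.0915)
im=cam('wrist')
for n,z in Z.items():
    for r in viewer.pinpoint(n,'wrist')[:2]: print(n,round(r['p'],2),np.round(r['point'],1),atz(im,r['point'],z))
f=im['frame'][:,:,::-1]; cv2.imwrite('pics/'+sys.argv[1],cv2.resize(f,None,fx=1.5,fy=1.5,interpolation=cv2.INTER_CUBIC))
np.save('pics/T.npy',im['T']);print(im['fx'],im['cx'],im['cy'])
E
python3 look.py v3.png
```

```text
clock: 2.58
ee_pos: [0.4703, 0.0696, 0.3595]
eef_rot: [-0.394, -3.116, -0.0]
ft_force: [0.3, 1.2, 0.3]
grip_width: 0.998
platform 0.93 [238.3 210. ] [0.5438 0.0174 0.069 ]
round_hole 0.78 [273.3 183.8] [0.5129 0.0843 0.075 ]
slot_hole 0.85 [197.1 183.2] [ 0.4816 -0.033   0.075 ]
slot_hole 0.35 [415.7  37.2] [0.358  0.3243 0.075 ]
pin_left 0.81 [292.5 198. ] [0.5444 0.1089 0.073 ]
pin_right 0.59 [102.5 262.4] [ 0.5768 -0.2372  0.073 ]
pin_right 0.5 [276.7 184.1] [0.5153 0.0894 0.073 ]
lever_pivot 0.91 [325.4 204.7] [0.5669 0.1576 0.0785]
lever_stud 0.86 [338.9 188.4] [0.5407 0.1805 0.0915]
280.6354075024949 257.3214837524971 190.1409451842188
```

View pics/v3.png

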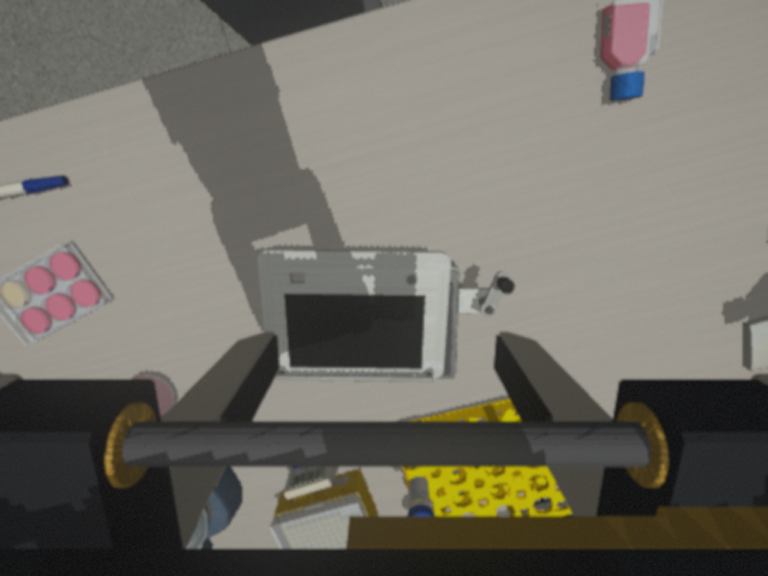

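```bash
python3 - <<'E'
from h import *
im=cam('wrist');f=im['frame'][:,:,::-1]
cv2.imwrite('pics/v4.png',cv2.resize(f[155:265,230:350],None,fx=5,fy=5,interpolation=cv2.INTER_CUBIC))
E
```

```text
(no output)
```

View pics/v4.png

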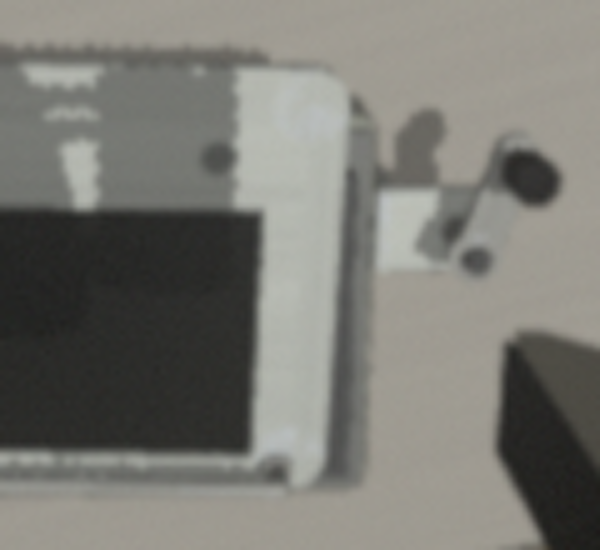

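```bash
python3 - <<'E'
from h import *
np.set_printoptions(precision=4,suppress=True)
im=cam('wrist')
c=lambda x,y:(230+x/5-.4,155+y/5-.4)
def seg(a,b,z,z2=None):
    A=atz(im,c(*a),z);B=atz(im,c(*b),z2 or z);print(A,B,np.arctan2(*(B-A)[[1,0]]),np.linalg.norm(B-A))
seg((380,125),(363,480),.053)   # housing left edge
seg((380,188),(440,188),.05);seg((378,270),(445,270),.05)  # bracket
seg((349,130),(326,450),.079,.072) # platform left
print(atz(im,c(478,261),.0785),atz(im,c(532,177),.1045))
E
```

```text
[0.525 0.139 0.053] [0.6527 0.1066 0.053 ] -0.24824060315443536 0.13172851945155403
[0.5476 0.1349 0.05  ] [0.5526 0.1547 0.05  ] 1.3207142471838442 0.02041588605439036
[0.5765 0.1283 0.05  ] [0.5822 0.1508 0.05  ] 1.3207230385003539 0.023195493377642592
[0.5167 0.1264 0.079 ] [0.6276 0.096  0.072 ] -0.26780569816226923 0.11516134118279955
[0.5701 0.1579 0.0785] [0.5372 0.1742 0.1045]
```

```bash
cat >> h.py <<'E'
O=np.array([.570,.0415]);yw=-.249;ex=np.array([np.cos(yw),np.sin(yw)]);ey=np.array([-ex[1],ex[0]])
def S(x,y,z): return np.append(O+x*ex+y*ey,z)
def toS(p): return np.round([(np.array(p)[:2]-O)@ex*1000,(np.array(p)[:2]-O)@ey*1000],1)
E
python3 - <<'E'
from h import *
print(telemetry.get_state()['qpos'].round(3))
shift(S(-.02,-.155,.077),yw-np.pi/2)
shift(S(-.02,-.155,.077),yw+np.pi/2)
E
```

```text
[ 0.051  0.106  1.661 -0.     1.375 -1.271]
pos [0.47   0.0704 0.3597] toolx yaw 2.892 F [-0.5 -0.1  0.1] t 3.1333
shift cm [ -8.4  -15.84  28.27] turn z -1.571
pos [0.47   0.0704 0.3597] toolx yaw 2.892 F [-0.5 -0.1  0.1] t 3.1333
shift cm [ -8.4  -15.84  28.27] turn z 1.57
```

```bash
python3 -m creep '-1 -1.5 1 0 0 .12;-1.5 -3 2 0 0 .24;-2 -4.5 3 0 0 .36;-2.5 -6 4 0 0 .48;-3 -7.5 5 0 0 .6;-4 -9 6 0 0 .72;-5 -10.5 7 0 0 .84;-6 -12 8 0 0 .96;-7 -13.5 9 0 0 1.08;-8 -15 10 0 0 1.2;-8.4 -15.84 12 0 0 1.32;-8.4 -15.84 14 0 0 1.44;-8.4 -15.84 16 0 0 1.56;-8.4 -15.84 18 0 0 1.57;-8.4 -15.84 20 0 0 1.57;-8.4 -15.84 20 0 0 1.57;-8.4 -15.84 20 0 0 1.57'
python3 - <<'E'
from h import *
s=telemetry.get_state();print(toS(s['ee_pos']),s['qpos'].round(2))
shift(S(-.02,-.155,.076),yw+np.pi/2)
im=cam('wrist');save(im,'w5.png')
E
```

```text
clock: 4.55
ee_pos: [0.5121, -0.1039, 0.1594]
eef_rot: [-2.479, -1.928, 0.001]
ft_force: [-0.5, 0.4, 0.4]
grip_width: 1.0
[ -20.3 -155.2] [-0.29  0.4   1.8  -0.    0.95 -0.04]
pos [ 0.5121 -0.1039  0.1594] toolx yaw 1.322 F [-0.5  0.4  0.4] t 4.55
shift cm [0.02 0.04 8.34] turn z 0.0
```

View pics/w5.png

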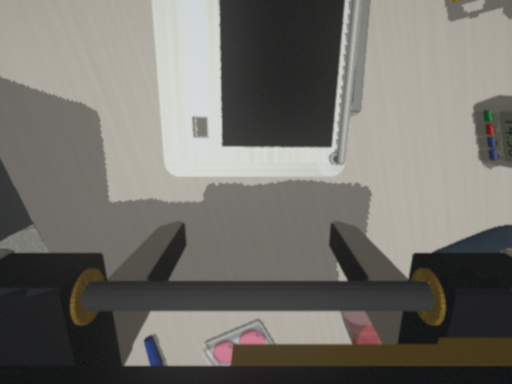

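```bash
python3 -m creep '0 0 2.5 0 0 0;0 0 5 0 0 0;0 0 7 0 0 0;0 0 8.3 0 0 0;.5 0 8.3 0 0 0;1 0 8.3 0 0 0;1.3 0 8.3 0 0 0;1.6 0 8.3 0 0 0;1.9 0 8.3 0 0 0;2.2 0 8.3 0 0 0;2.5 0 8.3 0 0 0;2.8 0 8.3 0 0 0;3.1 0 8.3 0 0 0;3.4 0 8.3 0 0 0;3.6 0 8.3 0 0 0;3.8 0 8.3 0 0 0;4 0 8.3 0 0 0;4.2 0 8.3 0 0 0;4.3 0 8.3 0 0 0;4.3 0 8.3 0 0 0'
cat > look2.py <<'E'
from h import *
s=telemetry.get_state();print('tcp',toS(s['ee_pos']),s['ee_pos'].round(4),s['ft_force'].round(1))
for c in ('wrist','top'):
    im=cam(c)
    for n,z in dict(round_hole=.075,slot_hole=.075,platform=.069).items():
        for r in viewer.pinpoint(n,c)[:1]: print(c,n,round(r['p'],2),np.round(r['point'],1),toS(atz(im,r['point'],z)))
    save(im,'last_%s.png'%c)
E
python3 look2.py
```

```text
clock: 6.27
ee_pos: [0.523, -0.0621, 0.0768]
eef_rot: [2.48, 1.928, 0.0]
ft_force: [0.2, -1.4, 1.5]
grip_width: 1.006
tcp [ -20. -112.] [ 0.523  -0.0621  0.0768] [ 0.2 -1.4  1.5]
wrist slot_hole 0.77 [169.7 164.1] [-67.5 -63.4]
wrist platform 0.65 [251.4  42.1] [-23.1  -2.8]
top round_hole 0.63 [226.  168.8] [-61.5  58.6]
top slot_hole 0.88 [265.2 179.4] [-67.  -58.5]
top platform 0.64 [247.8 162.5] [-28.7   1.7]
```

```bash
python3 -m creep '.1 0 0 0 0 0;.2 0 0 0 0 0;.3 0 0 0 0 0;.37 0 0 0 0 0;.37 0 0 0 0 0;.37 0 0 0 0 0;-.5 0 0 0 0 0;-2 0 0 0 0 0;-2 0 -3 0 0 0;-2 0 -7 0 0 0;-2 0 -10 0 0 0;-2 0 -10 0 0 0'
python3 - <<'E'
from h import *
im=cam('wrist')
for n,z in dict(round_hole=.076,slot_hole=.076).items():
    for r in viewer.pinpoint(n,'wrist')[:1]: print(n,round(r['p'],2),np.round(r['point'],1),toS(atz(im,r['point'],z)))
shift(S(-.125,0,.176),yw+np.pi)
E
```

```text
clock: 7.67
ee_pos: [0.5204, -0.0828, 0.1823]
eef_rot: [2.475, 1.924, 0.009]
ft_force: [0.1, 0.2, 1.3]
grip_width: 1.001
slot_hole 0.87 [198.8 110.1] [-67.4 -56.6]
pos [ 0.5176 -0.082   0.1763] toolx yaw 1.322 F [ 0.3  0.3 -1.3] t 7.8167
shift cm [ 13.25 -10.47   0.03] turn z -1.571
```

```bash
python3 -m creep '1 -1 -1 0 0 -.12;2 -2 -1 0 0 -.24;3 -3 -1 0 0 -.36;4 -4 -1 0 0 -.48;5 -5 -1 0 0 -.6;6 -6 -1 0 0 -.72;7 -7 -1 0 0 -.84;8 -8 -1 0 0 -.96;9 -9 -1 0 0 -1.08;10 -10 -1 0 0 -1.2;11 -10.47 -1 0 0 -1.32;12 -10.47 0 0 0 -1.44;13.25 -10.47 0 0 0 -1.56;13.25 -10.47 0 0 0 -1.57;13.25 -10.47 0 0 0 -1.57;13.25 -10.47 0 0 0 -1.57'
python3 - <<'E'
from h import *
im=cam('wrist')
for n,z in dict(round_hole=.076,slot_hole=.076,lever_pivot=.0785,lever_stud=.0915).items():
    for r in viewer.pinpoint(n,'wrist')[:1]: print(n,round(r['p'],2),np.round(r['point'],1),toS(atz(im,r['point'],z)))
shift(S(-.118,0,.076),yw+np.pi)
cv2.imwrite('pics/v6.png',im['frame'][:,:,::-1])
E
```

```text
clock: 9.15
ee_pos: [0.4488, 0.072, 0.1761]
eef_rot: [-0.397, -3.115, 0.0]
ft_force: [0.6, 0.8, -0.2]
grip_width: 1.002
round_hole 0.57 [322.9 252. ] [-67.3  63.2]
slot_hole 0.77 [195.7 254.2] [-65.5 -61.9]
lever_stud 0.75 [390.  263.9] [-63.1 122.6]
pos [0.4492 0.0721 0.1767] toolx yaw 2.89 F [ 0.4  0.9 -0.6] t 9.4
shift cm [-0.66  0.02 10.07] turn z -0.003
```

View pics/v6.png

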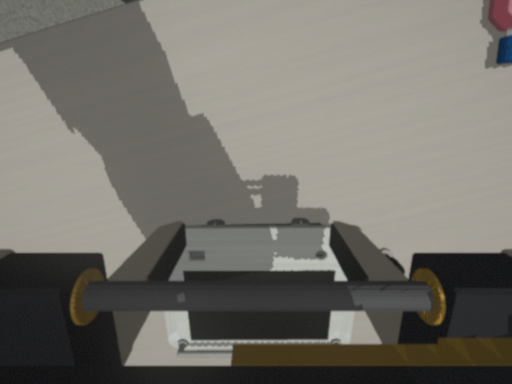

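```bash
python3 -m creep '0 0 3 0 0 0;0 0 6 0 0 0;0 0 8.5 0 0 0;0 0 10 0 0 0;-.6 0 10 0 0 0;-1.2 0 10 0 0 0;-1.6 0 10 0 0 0;-1.9 0 10 0 0 0;-2.2 0 10 0 0 0;-2.5 0 10 0 0 0;-2.7 0 10 0 0 0;-2.9 0 10 0 0 0;-3.1 0 10 0 0 0;-3.3 0 10 0 0 0;-3.5 0 10 0 0 0;-3.6 0 10 0 0 0;-3.7 0 10 0 0 0;-3.8 0 10 0 0 0;-3.85 0 10 0 0 0;-3.85 0 10 0 0 0'
python3 look2.py
```

```text
clock: 11.07
ee_pos: [0.4867, 0.0629, 0.0766]
eef_rot: [0.391, 3.117, 0.0]
ft_force: [-0.8, 1.0, -1.2]
grip_width: 1.0
tcp [-86.    0.2] [0.4867 0.0629 0.0766] [-0.8  1.  -1.2]
wrist round_hole 0.64 [355.1 299.9] [-49.   60.8]
wrist slot_hole 0.97 [163.5 297. ] [-51.3 -58.9]
wrist platform 0.7 [261.5 351.7] [-2.2  2.4]
top slot_hole 0.7 [267.1 169.4] [-37.4 -57.5]
top platform 0.9 [249.1 155.4] [-7.3  2.7]
```

```bash
python3 -m creep '-.05 0 0 0 0 0;-.1 0 0 0 0 0;-.15 0 0 0 0 0;-.2 0 0 0 0 0;-.25 0 0 0 0 0;-.3 0 0 0 0 0;-.35 0 0 0 0 0;-.35 0 0 0 0 0';python3 look2.py
python3 -m creep '-.05 0 0 0 0 0;-.1 0 0 0 0 0;-.15 0 0 0 0 0;-.15 0 0 0 0 0';python3 look2.py
```

```text
clock: 12.13
ee_pos: [0.4899, 0.0622, 0.0766]
eef_rot: [-0.391, -3.117, -0.0]
ft_force: [-3.6, 3.1, 0.9]
grip_width: 0.996
tcp [-82.7   0.3] [0.4899 0.0622 0.0766] [-3.6  3.1  0.9]
wrist platform 0.6 [256.7 350.9] [ 0.4 -0.8]
top slot_hole 0.56 [266.2 171.9] [-45.  -56.6]
top platform 0.63 [251.  156.3] [-8.7 -3.3]
clock: 12.87
ee_pos: [0.4904, 0.0619, 0.0766]
eef_rot: [-0.39, -3.115, 0.0]
ft_force: [-7.3, 5.5, 6.1]
grip_width: 1.005
tcp [-82.2   0.2] [0.4904 0.0619 0.0766] [-7.3  5.5  6.1]
top slot_hole 0.9 [266.4 168.9] [-36.4 -55.2]
top platform 0.91 [251.3 153.8] [-1.3 -2.5]
```

```bash
python3 -m creep '.5 0 0 0 0 0;1.5 0 0 0 0 0;3 0 0 0 0 0;4 0 -3 0 0 0;6 0 -6 0 0 0;8 0 -9 0 0 0;10 0 -12 0 0 0;10 0 -14 0 0 0;10 0 -14 0 0 0;10 0 -14 0 0 0'
python3 - <<'E'
from h import *
s=telemetry.get_state();print(toS(s['ee_pos']))
im=cam('wrist')
for n,z in dict(round_hole=.072,slot_hole=.072,platform=.066,lever_pivot=.0785,lever_stud=.0915).items():
    for r in viewer.pinpoint(n,'wrist')[:1]: print(n,round(r['p'],2),np.round(r['point'],1),toS(atz(im,r['point'],z)))
b=cam('side');f=b['frame'][:,:,::-1][150:230,220:320];g=im['frame'][:,:,::-1]
p=proj(im,S(-.03,.03,.07)).astype(int);g=g[p[1]-60:p[1]+60,p[0]-80:p[0]+100] 
g=cv2.resize(g,(720,480),interpolation=cv2.INTER_CUBIC);cv2.imwrite('pics/v7.png',g)
cv2.imwrite('pics/v8.png',cv2.resize(f,None,fx=6,fy=6,interpolation=cv2.INTER_CUBIC))
E
```

```text
clock: 14.1
ee_pos: [0.3947, 0.0865, 0.2173]
eef_rot: [0.391, 3.114, 0.001]
ft_force: [0.8, 0.5, -0.3]
grip_width: 0.997
[-181.     0.4]
round_hole 0.71 [306.4 292. ] [-43.6  59.5]
slot_hole 0.93 [204.1 288.3] [-49.1 -64.8]
platform 0.81 [259.1 319.4] [1.9 1.9]
```

View pics/v7.png

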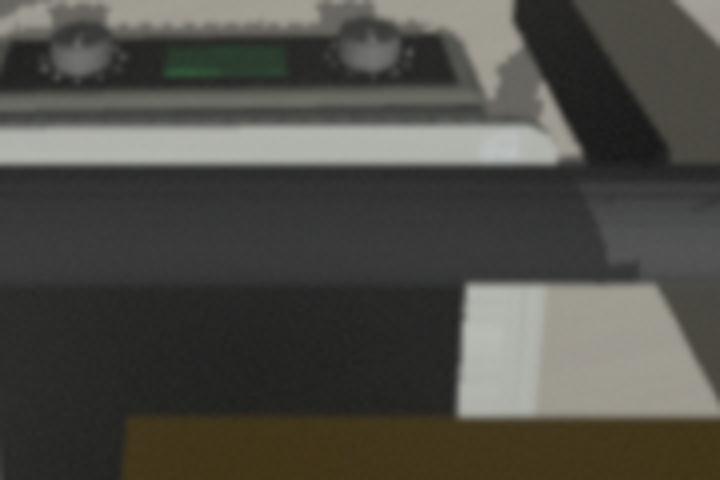

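View pics/v8.png

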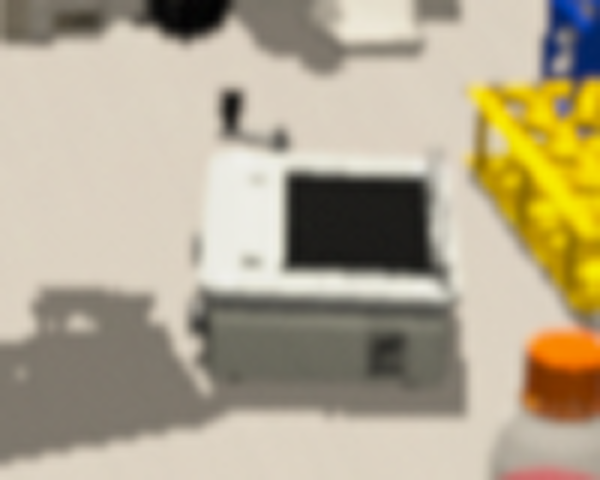

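```bash
python3 -m creep '-3 0 -2 0 0 0;-6 0 -3.3 0 0 0;-9 0 -3.3 0 0 0;-10 0 -3.3 0 0 0;-10 0 -3.3 0 0 0;-10 0 -3.3 0 0 0'
python3 - <<'E'
from h import *
s=telemetry.get_state();print(toS(s['ee_pos']))
im=cam('wrist')
for n,z in dict(round_hole=.072,slot_hole=.072,platform=.066,lever_pivot=.0785,lever_stud=.0915).items():
    for r in viewer.pinpoint(n,'wrist')[:1]: print(n,round(r['p'],2),np.round(r['point'],1),toS(atz(im,r['point'],z)))
g=im['frame'][:,:,::-1]
def crop(P,w):
    p=proj(im,P).astype(int);return cv2.resize(g[p[1]-w:p[1]+w,p[0]-w:p[0]+w],(400,400),interpolation=cv2.INTER_CUBIC)
cv2.imwrite('pics/v9.png',np.hstack([crop(S(-.045,-.06,.072),24),crop(S(-.045,.08,.072),40)]))
E
```

```text
clock: 14.95
ee_pos: [0.4905, 0.0617, 0.2486]
eef_rot: [-0.392, -3.115, 0.0]
ft_force: [-0.5, -0.3, -0.9]
grip_width: 1.001
[-82.1   0. ]
round_hole 0.57 [304.3 205.9] [-45.6  56.8]
slot_hole 0.89 [205.3 205.8] [-46.  -64.4]
platform 0.71 [256.9 239.6] [ 2.5 -1.4]
lever_pivot 0.92 [350.  217.7] [-32.7 111.8]
lever_stud 0.76 [369.6 195.7] [-64.7 127.1]
```

View pics/v9.png

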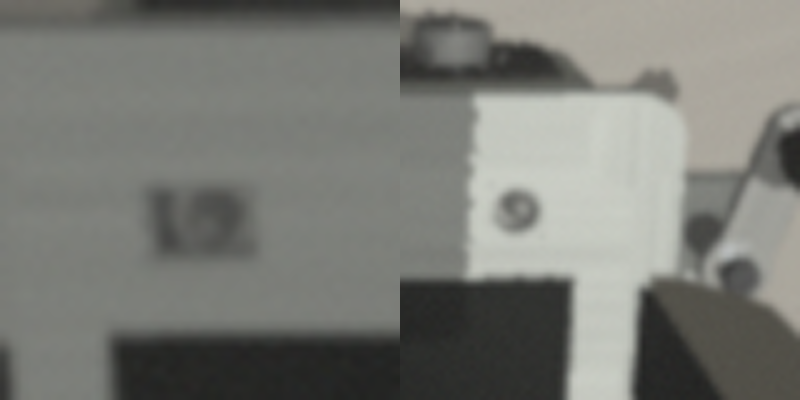

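```bash
python3 -m creep '-.5 3 0 0 0 0;-1 6.5 0 0 0 0;-1.5 10 0 0 0 0;-2.2 13.5 0 0 0 0;-2.2 16.2 0 0 0 0;-2.2 16.2 4 0 0 0;-2.2 16.2 7 0 0 0;-2.2 16.2 7 0 0 0;-2.2 16.2 7 0 0 0' 0
python3 - <<'E'
from h import *
s=telemetry.get_state();print(toS(s['ee_pos']),s['grip_width'])
im=cam('wrist')
for n,z in dict(lever_pivot=.0785,lever_stud=.0915,round_hole=.072).items():
    for r in viewer.pinpoint(n,'wrist')[:1]: print(n,round(r['p'],2),np.round(r['point'],1),toS(atz(im,r['point'],z)))
shift(S(-.062,.162,.103),yw+np.pi)
cv2.imwrite('pics/v10.png',im['frame'][:,:,::-1])
E
```

```text
clock: 16.0
ee_pos: [0.552, 0.2132, 0.1793]
eef_rot: [-0.391, -3.115, 0.002]
ft_force: [0.3, -0.1, 1.8]
grip_width: 0.401
[-59.7 162. ] 0.40103644358506785
lever_pivot 0.87 [207.  225.4] [-30.4 113.1]
lever_stud 0.83 [214.2 195.8] [-64.1 123.4]
round_hole 0.6 [154.9 205.6] [-48.2  62.7]
pos [0.5536 0.2133 0.1819] toolx yaw 2.891 F [-0.4 -0.5 -0.4] t 16.2
shift cm [ 0.4  -0.06  7.89] turn z -0.001
```

View pics/v10.png

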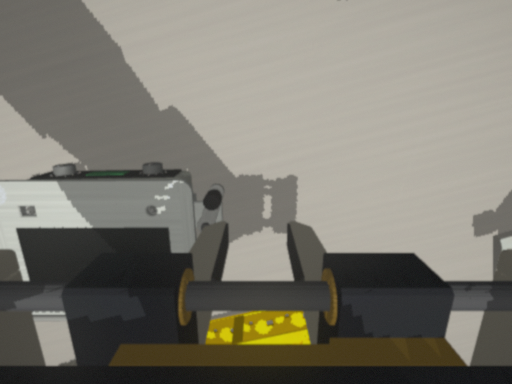

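```bash
python3 -m creep '.4 0 0 0 0 0;.4 0 0 0 0 0;.4 0 0 0 0 0;.4 0 0 0 0 0;.4 0 0 0 0 0;.4 0 2 0 0 0;.4 0 4 0 0 0;.4 0 6 0 0 0;.4 0 7.8 0 0 0;.4 0 7.8 0 0 0;.4 -.8 7.8 0 0 0;.4 -1.4 7.8 0 0 0' 0
python3 -m creep '0 -.4 0 0 0 0;0 -.8 0 0 0 0;0 -1.2 0 0 0 0;0 -1.6 0 0 0 0;0 -2 0 0 0 0;-.2 -2.4 0 0 0 0;-.4 -2.8 0 0 0 0;-.7 -3.1 0 0 0 0;-1 -3.4 0 0 0 0;-1 -3.4 0 0 0 0'
python3 - <<'E'
from h import *
s=telemetry.get_state();print(toS(s['ee_pos']),s['grip_width'])
im=cam('wrist')
for n,z in dict(lever_pivot=.0785,lever_stud=.0915,round_hole=.072,slot_hole=.072).items():
    for r in viewer.pinpoint(n,'wrist')[:1]: print(n,round(r['p'],2),np.round(r['point'],1),toS(atz(im,r['point'],z)))
save(im,'v11.png')
E
```

```text
clock: 17.2
ee_pos: [0.5457, 0.2002, 0.1026]
eef_rot: [0.391, 3.116, 0.0]
ft_force: [0.3, -0.7, 0.5]
grip_width: 0.003
clock: 18.03
ee_pos: [0.5472, 0.1645, 0.1016]
eef_rot: [0.392, 3.117, -0.0]
ft_force: [1.1, -0.2, -0.0]
grip_width: 0.001
[-52.4 113.6] 0.001407711826040213
lever_pivot 0.68 [176.1 240.4] [-45.8  58.7]
lever_stud 0.97 [219.5 232.5] [-57.6  89.9]
round_hole 0.63 [181.9 236.6] [-45.5  60.9]
slot_hole 0.91 [ 10.4 236.6] [-45.7 -57.7]
```

```bash
python3 -m creep '0 1 0 0 0 0;0 1.5 0 0 0 0;1.6 1.5 0 0 0 0;3.2 1.5 0 0 0 0;3.4 0 0 0 0 0;3.4 -1.5 0 0 0 0;3.4 -2.9 0 0 0 0;3.4 -2.9 0 0 0 0;2.8 -2.9 0 0 0 0;2.3 -2.9 0 0 0 0;1.9 -2.9 0 0 0 0;1.5 -3 0 0 0 0;1.1 -3 0 0 0 0;.7 -3.1 0 0 0 0;.3 -3.1 0 0 0 0;0 -3.2 0 0 0 0;-.3 -3.2 0 0 0 0;-.55 -3.2 0 0 0 0;-.75 -3.2 0 0 0 0;-.75 -3.2 0 0 0 0'
python3 - <<'E'
from h import *
s=telemetry.get_state();print(toS(s['ee_pos']),s['ft_force'])
E
```

```text
clock: 19.95
ee_pos: [0.5464, 0.1325, 0.1016]
eef_rot: [0.391, 3.117, 0.0]
ft_force: [-0.7, 0.4, -0.3]
grip_width: 0.01
[-45.3  82.4] [-0.67129067  0.42560113 -0.34780836]
```

```bash
python3 -m creep '1.5 0 0 0 0 0;3 0 0 0 0 0;4 0 -3 0 0 0;4 0 -6 0 0 0;4 0 -9 0 0 0;4 0 -12 0 0 0;4 0 -15 0 0 0;4 0 -15 0 0 0;4 0 -15 0 0 0'
python3 - <<'E'
from h import *
im=cam('wrist')
for n,z in dict(lever_pivot=.0785,lever_stud=.0915,round_hole=.072,slot_hole=.072,platform=.066).items():
    for r in viewer.pinpoint(n,'wrist')[:1]: print(n,round(r['p'],2),np.round(r['point'],1),toS(atz(im,r['point'],z)))
p=proj(im,S(-.04,.07,.072)).astype(int);g=im['frame'][:,:,::-1]
a=cv2.resize(g[p[1]-40:p[1]+40,p[0]-50:p[0]+50],(500,400),interpolation=cv2.INTER_CUBIC)
b=cam('side')['frame'][:,:,::-1][150:230,230:290]
cv2.imwrite('pics/v12.png',np.hstack([a,cv2.resize(b,(300,400),interpolation=cv2.INTER_CUBIC)]))
E
```

```text
clock: 20.7
ee_pos: [0.5082, 0.1426, 0.2533]
eef_rot: [0.391, 3.113, 0.002]
ft_force: [-1.6, -0.3, -0.9]
grip_width: 0.005
lever_pivot 0.7 [283.  219.8] [-29.7 114.2]
lever_stud 0.78 [255.8 222.7] [-31.5  80.6]
round_hole 0.88 [240.6 207.3] [-43.9  61.7]
slot_hole 0.88 [140.7 207.7] [-43.6 -62.5]
platform 0.66 [193.9 240.3] [ 4.2 -0.9]
```

View pics/v12.png

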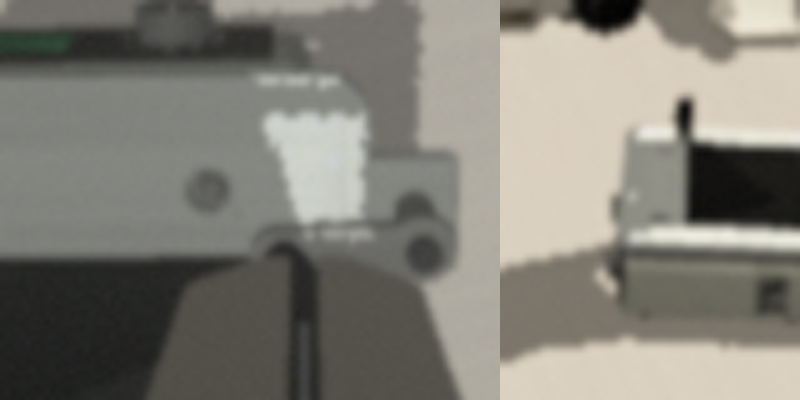

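```bash
python3 -c "
from rig import robot
print(robot.sign_off())"
```

```text
the job is handed in; nothing more can be done
None
```

I pushed the platform home with the open fingers, first from its right edge (about 33 mm left) and then from its front edge (about 21 mm back). I then closed the fingers and pushed the lock lever across in two strokes. The job was handed in at about 21 s; it reports no verdict.

**Platform:**
- In the last wrist picture the holes measured at shaker (-44, +62) and (-44, -62.5) mm. The pins are at (-45, ±60), and the camera is good to about 2–3 mm.
- An earlier close view showed the pins in both holes, and the side view shows the platform flat.
- I had no direct height reading, so being fully seated rests on those views and on the lever not being blocked.

**Lever:**
- It swung over with no noticeable resistance. The stud measured at (-31.5, 81) mm, which puts it at about 1.5 rad. The last picture shows the arm lying over the platform's edge.

**Surroundings:** The gripper was retracted about 15 cm above the lever and touches nothing. I kept clear of the flask, well plate and bottle by planning, but did not measure their positions again at the end.

**Disagreements:** Hole positions from the top camera were up to about 10 mm off the wrist camera's, so I went by the wrist. Before the lever push, one wrist reading put both holes about 4 mm too far right; later closer readings did not repeat it.

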